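# Clear the weight case and open it

## Task

A bottle has been left standing on the lid of the weight case: first lift it off and stand it upright in the shallow tray, beside the small jar already there. Then flip the lever of the case's toggle latch up past its centre until it stays up, and only after that raise the lid by its grip and swing it back past upright until it rests open by itself, so that the weights can be reached. Do not tip or push aside the jar in the tray or the small cup beside the latch.

Things in the scene. Friction and masses are not known exactly. Their poses are not given: they have to be found in the camera images.
- case: Grey plastic case, fixed. Shell 140 (its x) by 200 (y) by 72 mm high, plus an 18 mm flat lid: closed lid's top 90 mm above the bench. Origin: centre of its underside, on the bench. Its -x side is the front, with the latch on a ledge (60 mm wide, x -69 to -120 mm, top 70 mm above the bench); the lid is hinged along the +x edge.
- latch (a joint): Steel toggle latch lever, rad: 0 shut (level, pointing to the case's -x), grows as its free end swings up; stop at 1.6, about vertical. Over-centre spring: resists (some 4 N at the tip) up to 0.45, then drives it on to the stop (up to 0.25 Nm). At 0 its wire bail hooks over a tongue on the lid's front and locks the lid; from 1.2 the bail has tipped forward, clear of it.
- latch_tip (a point): Point to pinch on the lever, on its centre line, 48 mm from its pivot and about 12 mm short of its free end; moves with it. The lever is a steel bar 16 mm wide (case's y) and 6 mm thick with a rounded 10 mm thick end; shut, it lies 86 mm above the bench and overhangs the ledge by 45 mm, with nothing below that end.
- latch_pivot (a point): Pivot of the lever, fixed in the case at x -106, y 0, z 86 mm; the axis runs along the case's y.
- lid (a joint): Lid hinge, rad: 0 shut, grows as the lid's front rises, stop at 1.85 (leaning back past upright). No stay: it falls shut when let go before about 1.3 rad and falls open beyond about 1.5. Lid 0.3 kg.
- lid_grip (a point): Point to grip on the lid's upright fin, a black tab 30 mm long (case's x), 14 mm thick (y), standing 37 mm above the lid's top. The point is mid-fin, 24 mm above the lid's top; with the lid shut it is 105 mm in front of the hinge line and 42 mm above it. It moves with the lid.
- lid_hinge (a point): Middle of the lid's hinge line, fixed in the case at x 70, y 0, z 72 mm; the axis runs along the case's y.
- bottle_center (a point): Centre, half-way up, of the amber glass jar-shaped bottle with a black cap that stands on the lid behind the grip fin: 44 mm across, 85 mm high overall, 0.14 kg. z axis up along the bottle.
- tray: White plastic open tray, fixed, 200 (its x) by 140 mm (its y), walls 4 mm thick and 16 mm high, floor 4 mm thick. It stands left or right of the case. Origin: centre of its underside. The small jar stands in its +x half, so its -x half is free.
- jar: Small white jar, 38 mm across and 50 mm high, loose, standing in the tray; origin at its foot. Leave it.
- cup: Small white plastic cup, 44 mm across the rim, 45 mm high, loose, on the bench in front of the case, to the +y side of the latch; origin at its foot. Leave it.
Not all that is in view belongs to the job. Several things have the shape of the tray; the one meant has the colours described above.

How it is judged:
By the outcome, as a careful person would: the job done as asked, in the order asked, and still so for the second after the job is handed in, with the robot touching nothing.
It also fails if it takes over 67 s, if anything falls off the work surface, if the arm or the gripper's body presses on something with over 40 N, if the wrist force passes 120 N, or if a joint passes its speed limit or range.

## Robot

A 7-joint arm with a two-finger parallel gripper is mounted at the origin on the work surface. World frame = base frame: x ahead of the robot, y to its left, z up, the work surface at z = 0. Lengths are in m, angles in rad, forces in N, time in s.
With the tool pointing down it reaches from about 0.425 to 0.95 m from the base axis. Payload 4.7 kg.
Tool frame: the origin (TCP) lies on the centre line of the jaws, within the pads' length; the fingertips stand robot.nose_length ahead of it and the grasp point (between the pads) lies 8 mm behind it (robot.nose_length is the distance from the TCP to the fingertips, in m); z points along the fingers, x is the direction in which the jaws open and shut, and the axes are right-handed (so a half turn about z gives the same grasp; the last joint's range is limited). The gripper opens to 85 mm and grips with 20 to 120 N. Pads are 22 mm wide; open, the fingers measure 114 mm over their backs; the gripper's body (76 mm by 85 mm) begins 54 mm behind the grasp point. The pads swing forward as they close: fully open they stand 13 mm farther back than shut.
Start: joints at [1.206, 0.469, -0.049, 1.532, 0.024, 1.141, -0.082], TCP at [0.222, -0.637, 0.242] pointing down, gripper open.
Joint ranges: [-2.59, 2.59], [-0.33, 1.99], [-1.39, 1.29], [0.1, 2.45], [-1.04, 4.18], [0.21, 1.99], [-2.66, 2.66]. Speed limits (rad/s): [2.57, 2.57, 3.14, 3.14, 3.14, 3.14, 3.14].

## Interface

Orientations are given as [roll, pitch, yaw] about the fixed x, y, z axes, in that order (R = Rz(yaw) Ry(pitch) Rx(roll)).
In Python, from plant import robot gives the robot as it stands. Calls block until the motion is done:
- robot.goto(position, orientation): joint-space move of the TCP to a pose.
- robot.move_straight(position, vel=0.15, attitude=None, contact_N=None): straight line of the TCP; attitude=None keeps the orientation; vel is the mean speed in m/s. With contact_N (N) it stops when the force on the tool has changed by that much, and returns True; else False.
- robot.move_joints(angles): joint-space move.
- robot.grip(opening, strength=None): opening from 0.0 (shut) to 1.0 (fully open); strength is the grip in N (None keeps the last); returns when the fingers have stopped.
- robot.sleep(seconds).
- robot.inverse_kinematics(position, orientation): joint angles nearest the present ones, or None.
- robot.sense(): the state.
- robot.grab_frame(name): name is "scene" or "top" or "wrist"; returns a dict with "image" (400x640x3 uint8, red, green, blue), "range_z" (400x640 float32, m along the optical axis (not along the pixel's ray), 0 where there is no reading), "fx", "fy", "cx", "cy" (pixels), "R" (3x3) and "t" (3): a world point X has camera coordinates R X + t. Camera axes: x right, y down, z forward; pixel columns grow to the right and rows downward; lengths in m; the calibration is good to about 2 mm. A picture is of the moment at which its call begins.
A pose or a line that the arm cannot do raises robot.IKError and nothing moves.
- robot.close_job(): hands the job in, once; it reports no verdict.
The state is a dict: "t": time; "joint_pos": joint angles; "joint_velocities": joint speeds; "effort": joint torques, N m; "tcp_pos": TCP position; "tcp_rot": TCP orientation; "wrist_force": force on the tool from outside, world axes, zero at the start; "torque": the same for the moment, N m; "opening": opening from 0.0 (shut) to 1.0 (fully open).
Only numpy, scipy, OpenCV 4.12 (cv2) and the standard library are available. Lean on these libraries where they do the work, as an engineer would, in place of code of your own. Each camera call takes 0.05 s, during which the arm holds its last target.

## Working session

There is one attempt and no reset: what is moved stays moved. The work goes in short steps, each a Python script; the robot and the scene stay as the last script left them, time stands still between calls to the robot, and variables do not carry over. Pictures are saved under pics/ and viewed, and the job is handed in when it is done.

```bash
ls; mkdir -p pics
python3 - <<'E'
from plant import robot
import cv2,numpy as np
for n in ("scene","top","wrist"):
    f=robot.grab_frame(n); cv2.imwrite(f"pics/{n}0.png",f["image"][:,:,::-1]); np.savez(f"{n}0.npz",**f)
    C=-f["R"].T@f["t"]; print(n,f["fx"],f["cx"],f["cy"],C.round(3),f["R"].round(2).tolist())
s=robot.sense(); print(s["tcp_pos"],s["tcp_rot"],s["t"],s["opening"],robot.nose_length)
E
```

```text
pics
scene 458.76603705501674 316.99197817399045 202.29118792227544 [1.228 0.185 1.125] [[-0.45, 0.89, 0.01], [0.74, 0.38, -0.56], [-0.51, -0.24, -0.83]]
top 444.9629051360885 315.48187546379575 205.836035194124 [ 0.525 -0.118  1.338] [[-0.0, -1.0, -0.01], [-1.0, 0.0, -0.05], [0.05, 0.01, -1.0]]
wrist 320.71622002368935 321.82103188358076 200.83586931042134 [ 0.302 -0.608  0.374] [[0.33, -0.94, -0.0], [-0.89, -0.31, 0.33], [-0.31, -0.11, -0.94]]
[ 0.22230759 -0.63688798  0.24150457] [ 3.14152954e+00  1.50552799e-03 -1.23494976e+00] 0.15 0.9990173880722771 0.011
```

View pics/top0.png

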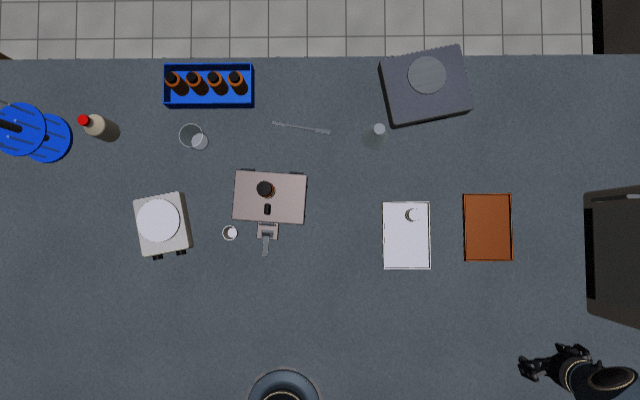

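View pics/scene0.png

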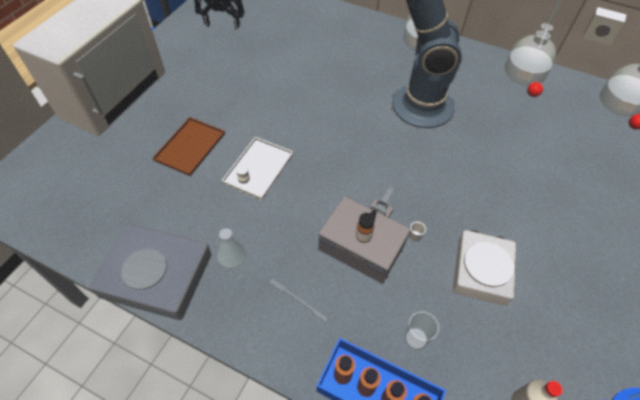

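```bash
cat > h.py <<'E'
import numpy as np,cv2
def load(n): return dict(np.load(n))
def bp(f,u,v,z):
    d=np.array([(u-f["cx"])/f["fx"],(v-f["cy"])/f["fy"],1.0]); R=f["R"]; C=-R.T@f["t"]; w=R.T@d
    return C+w*(z-C[2])/w[2]
def dp(f,u,v):
    Z=float(f["range_z"][int(v),int(u)]); p=np.array([(u-f["cx"])/f["fx"]*Z,(v-f["cy"])/f["fy"]*Z,Z]); return f["R"].T@(p-f["t"])
def crop(f,x0,y0,x1,y1,k,name):
    im=cv2.resize(f["image"][y0:y1,x0:x1,::-1],None,fx=k,fy=k,interpolation=cv2.INTER_CUBIC)
    for x in range(-(-x0//10)*10,x1,10): cv2.putText(im,str(x),((x-x0)*k,8),0,.3,(0,255,255)); im[:12 if x%20 else 20,(x-x0)*k]=(0,255,255)
    for y in range(-(-y0//10)*10,y1,10): cv2.putText(im,str(y),(0,(y-y0)*k+3),0,.3,(0,255,255)); im[(y-y0)*k,:20]=(0,255,255)
    cv2.imwrite("pics/"+name,im)
E
python3 - <<'E'
from h import *
f=load("top0.npz"); crop(f,215,160,320,265,5,"t_case.png"); crop(f,375,190,440,275,6,"t_tray.png")
for p in [(300,200),(245,200),(270,180),(264,189),(267,210),(267,232),(265,245),(229,233),(410,214),(407,250)]: print(p,dp(f,*p).round(3))
E
```

```text
(300, 200) [ 0.601 -0.057  0.095]
(245, 200) [0.602 0.099 0.085]
(270, 180) [0.658 0.028 0.09 ]
(264, 189) [0.625 0.033 0.177]
(267, 210) [0.572 0.031 0.129]
(267, 232) [0.512 0.037 0.078]
(265, 245) [0.475 0.041 0.092]
(229, 233) [0.508 0.161 0.002]
(410, 214) [ 0.562 -0.372  0.051]
(407, 250) [ 0.456 -0.372  0.001]
```

View pics/t_case.png

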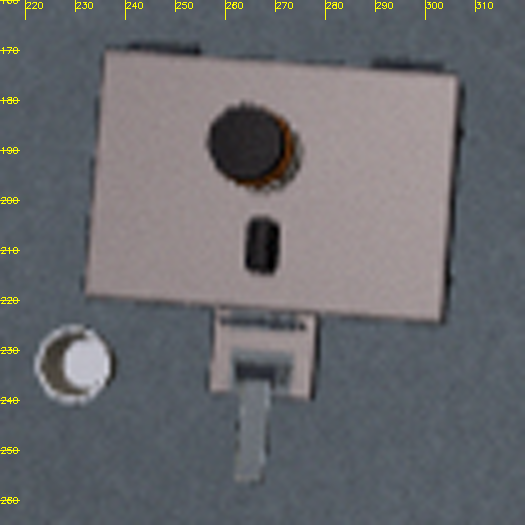

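View pics/t_tray.png

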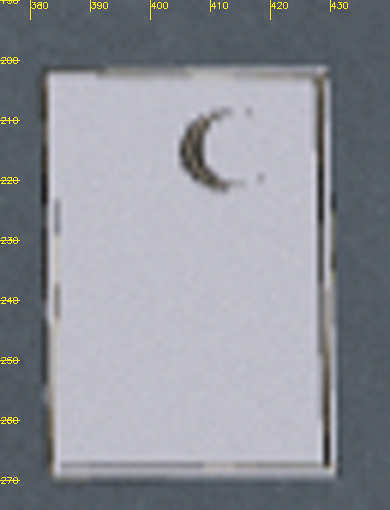

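Run:
```python
from h import *
f=load("top0.npz")
P=np.array([bp(f,u,v,.09)[:2] for u,v in [(236,170.3),(306.5,175),(303.5,224),(232,219)]])
print(P.round(4)); 
# local order: (+x,+y),(+x,-y),(-x,-y),(-x,+y)
L=np.array([[70,100],[70,-100],[-70,-100],[-70,100]])/1e3
c=P.mean(0);H=(P-c).T@L; a=np.arctan2(H[1,0]-H[0,1],H[0,0]+H[1,1]); print("case",c,a)
R=np.array([[np.cos(a),-np.sin(a)],[np.sin(a),np.cos(a)]]); print((P-c-L@R.T).round(4))
w=lambda x,y:(c+R@[x,y])
print("tip end pred",w(-.166,0),"meas",bp(f,263.7,256,.086),"grip pred",w(-.035,0),"meas",bp(f,267.5,209,.127))
print("bottle",bp(f,264,188,.175),(R.T@(bp(f,264,188,.175)[:2]-c)))
print("cup",bp(f,229.5,232.5,.045))
print("jar",bp(f,412.5,215,.05))
print("tray",[bp(f,u,v,.016).round(4).tolist() for u,v in [(382,201.5),(429.5,201.5),(431,269.5),(383.5,269.5)]])
```

```text
[[ 0.6858  0.1239]
 [ 0.6717 -0.0754]
 [ 0.5338 -0.0668]
 [ 0.5483  0.1343]]
case [0.60991835 0.02901821] -0.07068395305996827
[[-0.001   0.0001]
 [-0.001   0.0003]
 [ 0.0008 -0.001 ]
 [ 0.0012  0.0006]]
tip end pred [0.44433287 0.04074197] meas [0.44437692 0.04523375 0.086     ] grip pred [0.57500575 0.03149008] meas [0.57464275 0.02992136 0.127     ]
bottle [0.62787694 0.03342309 0.175     ] [0.01760265 0.00566221]
cup [0.50993719 0.15042226 0.045     ]
jar [ 0.55924642 -0.37983398  0.05      ]
tray [[0.6005, -0.297, 0.016], [0.6, -0.4375, 0.016], [0.3996, -0.439, 0.016], [0.3997, -0.2995, 0.016]]
```

```bash
cat >> h.py <<'E'
from math import pi,cos,sin
c=np.array([.6099,.0290]); a=-.0707
def W(x,y,z): return [c[0]+cos(a)*x-sin(a)*y, c[1]+sin(a)*x+cos(a)*y, z]
O=[pi,0,a-pi/2]
E
python3 - <<'E'
from h import *
from plant import robot
ik=robot.inverse_kinematics
for p in ([.625,.032,.127],[.455,-.368,.05],W(-.154,0,.08),W(-.105,0,.13),W(-.035,0,.11),W(.11,0,.17),W(.11,0,.27)):
    for dy in (0,pi):
        q=ik(p,[pi,0,O[2]+dy]); print(np.round(p,3),dy, None if q is None else np.round(q,2))
robot.goto([.625,.032,.30],O)
s=robot.sense();print(s["t"],s["tcp_pos"],s["joint_pos"].round(2) if hasattr(s["joint_pos"],"round") else s["joint_pos"])
f=robot.grab_frame("wrist"); np.savez("wrist1.npz",**f); cv2.imwrite("pics/wrist1.png",f["image"][:,:,::-1])
E
```

```text
[0.625 0.032 0.127] 0 [ 0.18  0.54 -0.41  1.75  0.26  0.91 -1.98]
[0.625 0.032 0.127] 3.141592653589793 [ 0.45  0.65 -0.82  1.73  0.55  1.01  0.92]
[ 0.455 -0.368  0.05 ] 0 [ 0.65  0.56 -0.06  1.91  0.05  0.68 -1.08]
[ 0.455 -0.368  0.05 ] 3.141592653589793 [ 1.07  0.64 -0.63  1.88  0.52  0.78  1.66]
[0.456 0.04  0.08 ] 0 [ 0.24  0.4  -0.51  2.16  0.32  0.65 -2.13]
[0.456 0.04  0.08 ] 3.141592653589793 [ 0.59  0.54 -0.96  2.14  0.64  0.78  0.71]
[0.505 0.036 0.13 ] 0 [ 0.29  0.39 -0.54  2.02  0.27  0.81 -2.06]
[0.505 0.036 0.13 ] 3.141592653589793 [ 0.59  0.51 -0.95  2.    0.53  0.9   0.85]
[0.575 0.031 0.11 ] 0 [ 0.2   0.5  -0.44  1.88  0.28  0.82 -2.02]
[0.575 0.031 0.11 ] 3.141592653589793 [ 0.46  0.59 -0.8   1.87  0.53  0.91  0.91]
[0.72  0.021 0.17 ] 0 [ 0.13  0.63 -0.34  1.47  0.22  1.08 -1.9 ]
[0.72  0.021 0.17 ] 3.141592653589793 [ 0.44  0.77 -0.89  1.45  0.62  1.22  0.97]
[0.72  0.021 0.27 ] 0 [ 0.17  0.56 -0.41  1.36  0.22  1.27 -1.89]
[0.72  0.021 0.27 ] 3.141592653589793 [ 0.41  0.67 -0.86  1.34  0.5   1.35  1.06]
2.9083 [0.62510177 0.03073636 0.29979857] [ 0.28  0.4  -0.55  1.56  0.22  1.24 -1.95]
```

View pics/wrist1.png

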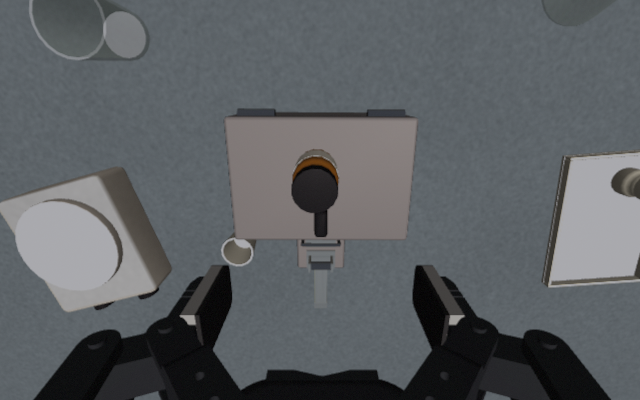

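Run:
```python
from h import *
f=load("wrist1.npz")
P=np.array([bp(f,u,v,.09)[:2] for u,v in [(226,117),(416,117),(408.5,240),(233.5,240)]])
print(P.mean(0).round(4), np.linalg.norm(P-np.roll(P,1,0),axis=1).round(3)); d=P[0]-P[1]; print(np.arctan2(-d[0],d[1]))
print("cap",bp(f,315,189,.175),dp(f,315,189)); print("lever end",bp(f,320.5,306,.086),W(-.166,0,.086)); print("cup",bp(f,238,252,.045),"fin",bp(f,320.5,222,.127))
crop(f,215,100,425,320,3,"w1c.png")
```

```text
[0.6126 0.0332] [0.141 0.197 0.141 0.206]
-0.07262918814910892
cap [0.63138703 0.03671957 0.175     ] [0.63120458 0.03674585 0.17439911]
lever end [0.44672964 0.04606647 0.086     ] [np.float64(0.44431470188655), np.float64(0.04072642523021796), 0.086]
cup [0.51072868 0.1533349  0.045     ] fin [0.58096564 0.03598985 0.127     ]
```

View pics/w1c.png

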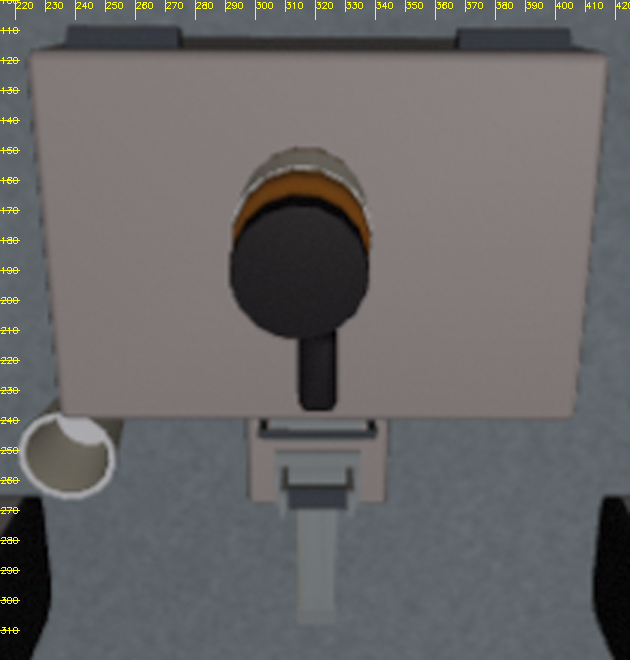

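```bash
sed -i 's/c=np.array(.*/c=np.array([.6112,.0310]); a=-.0715/' h.py
python3 - <<'E'
from h import *
from plant import robot
def st(m): s=robot.sense(); print(m,round(s["t"],2),s["tcp_pos"].round(4),round(s["opening"],3),s["wrist_force"].round(1))
robot.move_straight([.628,.034,.129],vel=.12,attitude=O,contact_N=6); st("down")
robot.grip(0.0,30); st("grip")
f=robot.grab_frame("wrist"); cv2.imwrite("pics/w2.png",f["image"][:,:,::-1])
robot.move_straight([.628,.034,.24],vel=.12); st("up")
f=robot.grab_frame("scene"); np.savez("s2.npz",**f); crop(f,300,80,440,300,4,"s2.png") ; cv2.imwrite("pics/s2.png",cv2.resize(f["image"][60:260,280:440,::-1],None,fx=3,fy=3))
E
```

```text
down 4.53 [0.6285 0.0341 0.1298] 0.999 [-0.6  0.  -0.9]
grip 4.99 [0.6283 0.0342 0.1296] 0.501 [ 0.1 -0.7  2.8]
up 6.12 [0.6274 0.0338 0.2389] 0.499 [ 0.8 -1.  -1.5]
```

View pics/w2.png

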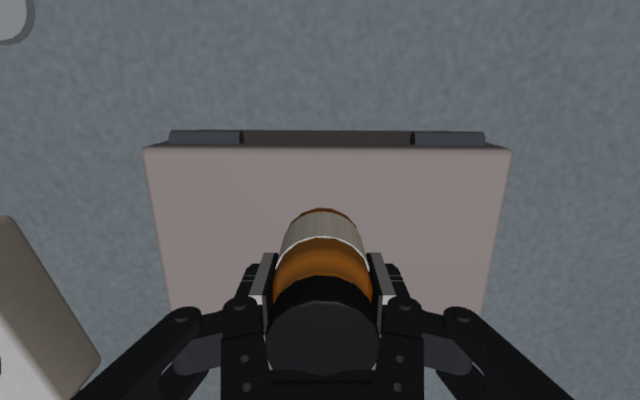

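View pics/s2.png

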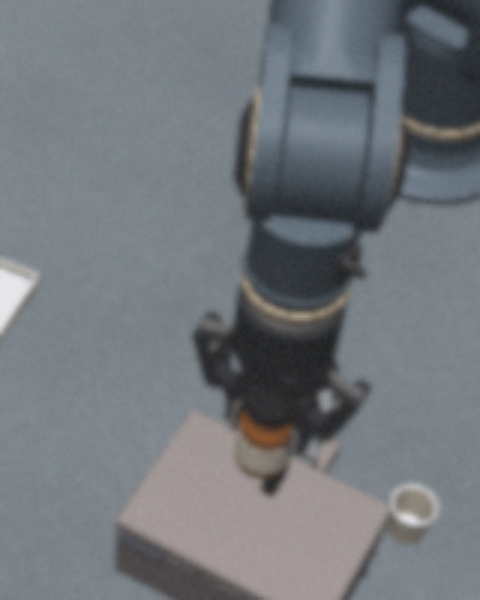

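Run:
```python
from h import *
from plant import robot
def st(m): s=robot.sense(); print(m,round(s["t"],2),s["tcp_pos"].round(4),round(s["opening"],3),s["wrist_force"].round(1))
T=[pi,0,-pi/2]
robot.goto([.452,-.368,.20],T); st("over")
robot.move_straight([.452,-.368,.060],vel=.13); st("low")
r=robot.move_straight([.452,-.368,.039],vel=.03,contact_N=4); st(r)
robot.grip(0.72); st("open")
robot.move_straight([.452,-.368,.20],vel=.15); st("up")
f=robot.grab_frame("wrist"); cv2.imwrite("pics/w3.png",f["image"][:,:,::-1]); np.savez("w3.npz",**f)
```

```text
over 7.78 [ 0.4533 -0.3666  0.2003] 0.502 [ 0.1  0.2 -0.8]
low 9.01 [ 0.4526 -0.3683  0.0608] 0.498 [ 0.6 -0.4 -0.8]
True 9.57 [ 0.4518 -0.368   0.0434] 0.502 [0.4 0.1 4.9]
open 9.89 [ 0.4511 -0.3676  0.0427] 0.714 [ 0.7 -0.3  0.1]
up 11.09 [ 0.4514 -0.3677  0.199 ] 0.722 [0.7 0.  0.4]
```

View pics/w3.png

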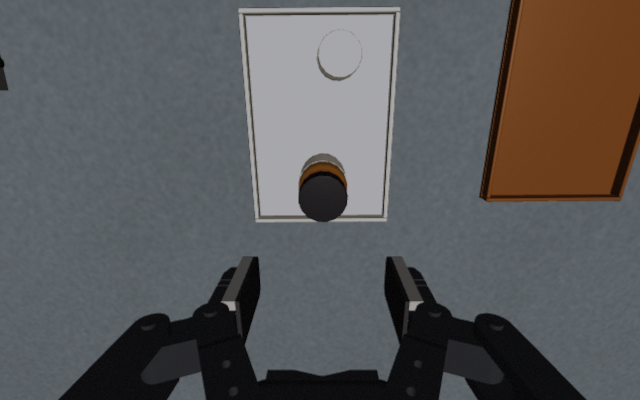

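Run:
```python
from h import *
from plant import robot
def st(m): s=robot.sense(); print(m,round(s["t"],2),s["tcp_pos"].round(4),round(s["opening"],3),s["wrist_force"].round(1))
robot.grip(0.5)
robot.goto(W(-.154,0,.17),O); st("over")
f=robot.grab_frame("wrist"); cv2.imwrite("pics/w4.png",f["image"][:,:,::-1]); np.savez("w4.npz",**f)
f=robot.grab_frame("top"); np.savez("t4.npz",**f); cv2.imwrite("pics/t4.png",f["image"][:,:,::-1])
```

```text
over 12.98 [0.4581 0.0409 0.1701] 0.5 [-0.1 -0.  -0.2]
```

View pics/w4.png

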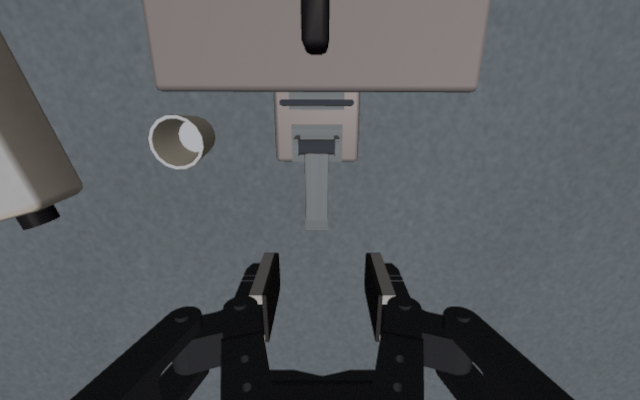

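Run:
```python
from h import *
f=load("w4.npz")
print(bp(f,316.5,229,.088),dp(f,316,222),dp(f,316,170),"exp",W(-.166,0,.086),"lid front", bp(f,316,91,.09),W(-.07,0,.09))
```

```text
[0.44690842 0.04639021 0.088     ] [0.45379048 0.04615457 0.09119603] [0.49118639 0.04321083 0.08921427] exp [np.float64(0.4456241360130261), np.float64(0.0428588897021229), 0.086] lid front [0.54192134 0.03915856 0.09      ] [np.float64(0.5413788525356134), np.float64(0.03600073662137713), 0.09]
```

```bash
sed -i 's/c=np.array(.*/c=np.array([.6120,.0335]); a=-.0715/' h.py
python3 - <<'E'
from h import *
from plant import robot
def st(m): s=robot.sense(); print(m,round(s["t"],2),s["tcp_pos"].round(4),round(s["opening"],3),s["wrist_force"].round(1))
r=robot.move_straight(W(-.154,0,.078),vel=.08,attitude=O,contact_N=6); st(r)
robot.grip(0.0,35); st("grip")
for th in (.15,.3,.45,.6,.75,.9):
    robot.move_straight(W(-.106-.048*cos(th),0,.078+.048*sin(th)),vel=.06); st(th)
f=robot.grab_frame("wrist"); cv2.imwrite("pics/w5.png",f["image"][:,:,::-1])
f=robot.grab_frame("scene"); cv2.imwrite("pics/s5.png",cv2.resize(f["image"][120:280,300:460,::-1],None,fx=3,fy=3))
E
```

```text
False 14.38 [0.4588 0.0446 0.0785] 0.499 [0.2 0.  0.4]
grip 14.73 [0.4587 0.0447 0.0784] 0.177 [0.4 1.3 1.3]
0.15 15.0 [0.4588 0.0446 0.085 ] 0.177 [ 1.5  1.9 -7.4]
0.3 15.27 [0.4598 0.0446 0.0922] 0.178 [-1.1  2.1 -5.2]
0.45 15.53 [0.4621 0.0443 0.099 ] 0.177 [-4.4  2.9 -3. ]
0.6 15.8 [0.4656 0.0441 0.1053] 0.171 [-6.   2.3 -1.4]
0.75 16.07 [0.4699 0.0438 0.111 ] 0.181 [-5.6  3.8 -0.7]
0.9 16.33 [0.4753 0.0434 0.116 ] 0.175 [-5.8  3.6  0.6]
```

View pics/w5.png

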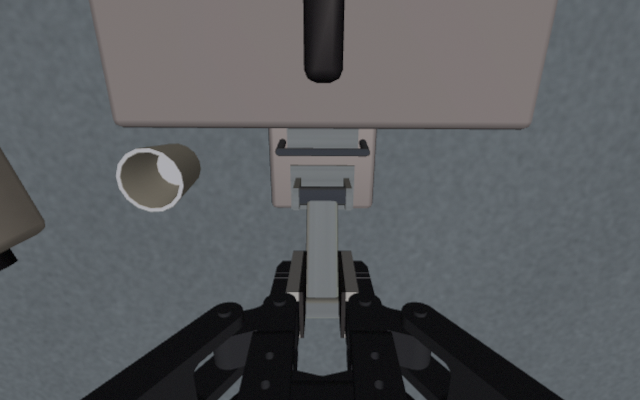

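View pics/s5.png

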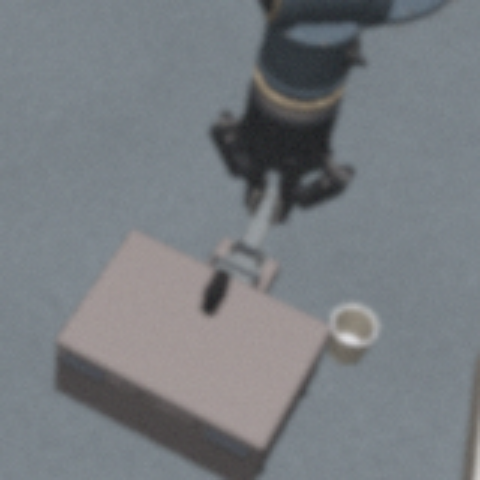

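Lever raised to about 0.9 rad and still pinched (between the pads at about (322,255)), with the bail tipped; release now and let the spring carry it.

Run:
```python
from h import *
from plant import robot
def st(m): s=robot.sense(); print(m,round(s["t"],2),s["tcp_pos"].round(4),round(s["opening"],3),s["wrist_force"].round(1))
robot.grip(0.9); st("rel")
p=robot.sense()["tcp_pos"]
robot.move_straight([p[0]-.005,p[1],.25],vel=.15,attitude=O); st("up")
robot.goto(W(-.035,0,.25),O)
f=robot.grab_frame("wrist"); cv2.imwrite("pics/w6.png",f["image"][:,:,::-1]); np.savez("w6.npz",**f)
f=robot.grab_frame("scene"); cv2.imwrite("pics/s6.png",cv2.resize(f["image"][120:280,300:460,::-1],None,fx=3,fy=3)); st("")
```

```text
rel 17.05 [0.4766 0.0431 0.1157] 0.9 [ 0.4  0.2 -0.4]
up 18.1 [0.471  0.0429 0.2492] 0.9 [ 0.  -0.4  0.2]
 18.7 [0.5759 0.0365 0.2492] 0.898 [-0.7  0.3  0.5]
```

View pics/w6.png

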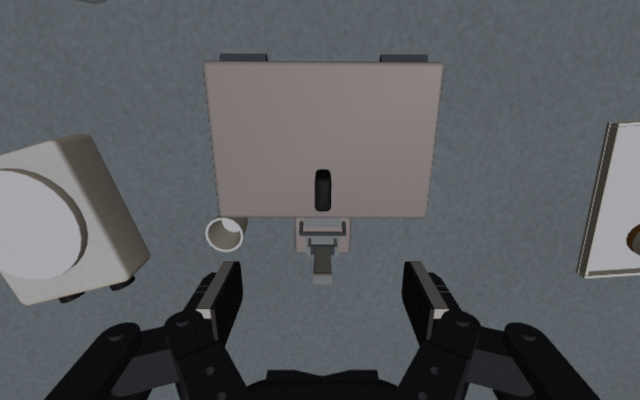

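View pics/s6.png

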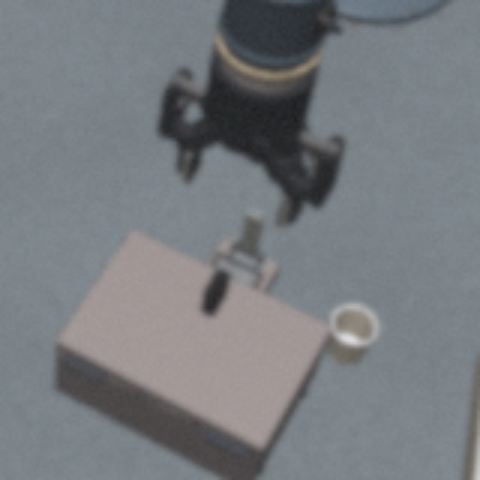

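Run:
```python
from h import *
f=load("w6.npz")
print("lever",[dp(f,322,v).round(3) for v in (262,272,279)],W(-.106,0,.146))
print("fin",bp(f,322.5,190,.127),dp(f,322,190),W(-.035,0,.127))
P=[bp(f,u,v,.09)[:2].round(4) for u,v in [(205,63),(441.5,63),(427,217),(217,217)]];print(P,np.mean(P,0))
```

```text
lever [array([0.511, 0.042, 0.12 ]), array([0.662, 0.031, 0.38 ]), array([0.511, 0.042, 0.147])] [np.float64(0.5062708338396431), np.float64(0.04107254402665679), 0.146]
fin [0.58243901 0.03610161 0.127     ] [0.58228834 0.03652709 0.12642384] [np.float64(0.5770894262678067), np.float64(0.03600036831068856), 0.127]
[array([0.6884, 0.1268]), array([ 0.6744, -0.0698]), array([ 0.5361, -0.0629]), array([0.5506, 0.1416])] [0.612375 0.033925]
```

```bash
cat >> h.py <<'E'
from scipy.spatial.transform import Rotation as Ro
def lidpose(th,k=.25,back=0,dx=0,h=.046):
    ph=k*th
    R=Ro.from_euler('z',a)*Ro.from_euler('y',ph)*Ro.from_euler('z',-a)*Ro.from_euler('xyz',O)
    x=.07+(-.105)*cos(th)+h*sin(th); z=.072+.105*sin(th)+h*cos(th)
    p=np.array(W(x,0,z))+R.apply([0,0,1])*(.008-back)
    return p,R.as_euler('xyz')
E
python3 - <<'E'
from h import *
from plant import robot
def st(m): s=robot.sense(); print(m,round(s["t"],2),s["tcp_pos"].round(4),round(s["opening"],3),s["wrist_force"].round(1))
for k in (.25,.15,0):
  print(k,[(t,b,robot.inverse_kinematics(*lidpose(t,k,b)) is not None) for t,b in ((.4,0),(.8,0),(1.2,0),(1.65,0),(1.65,.1))])
p,o=lidpose(0)
robot.grip(0.55)
r=robot.move_straight(p,vel=.1,attitude=O,contact_N=6); st(r)
robot.grip(0,35); st("g")
for t in (.05,.15):
    p,o=lidpose(t); robot.move_straight(p,vel=.06,attitude=o); st(t)
f=robot.grab_frame("wrist"); cv2.imwrite("pics/w7.png",f["image"][:,:,::-1])
f=robot.grab_frame("scene"); cv2.imwrite("pics/s7.png",cv2.resize(f["image"][120:280,300:460,::-1],None,fx=3,fy=3))
E
```

```text
0.25 [(0.4, 0, True), (0.8, 0, True), (1.2, 0, True), (1.65, 0, True), (1.65, 0.1, True)]
0.15 [(0.4, 0, True), (0.8, 0, True), (1.2, 0, True), (1.65, 0, True), (1.65, 0.1, True)]
0 [(0.4, 0, True), (0.8, 0, True), (1.2, 0, True), (1.65, 0, True), (1.65, 0.1, True)]
False 20.65 [0.5776 0.0361 0.1107] 0.549 [-0.1 -0.2 -0.3]
g 21.04 [0.5773 0.0357 0.1105] 0.161 [-1.1 -1.7  4.3]
0.05 21.29 [0.5791 0.0355 0.1146] 0.153 [-0.  -0.1 -1.6]
0.15 21.63 [0.5843 0.0351 0.1246] 0.158 [-0.6 -1.3 -1.7]
```

View pics/w7.png

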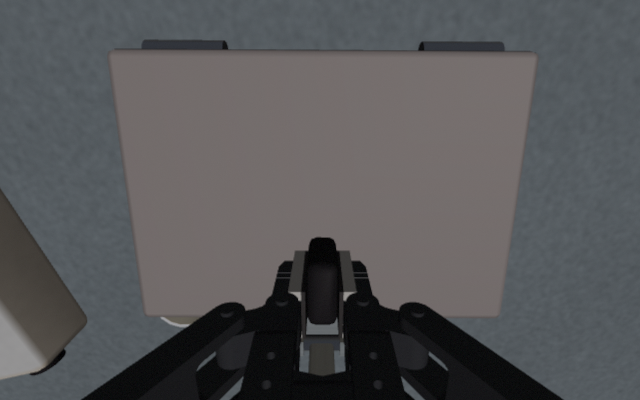

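View pics/s7.png

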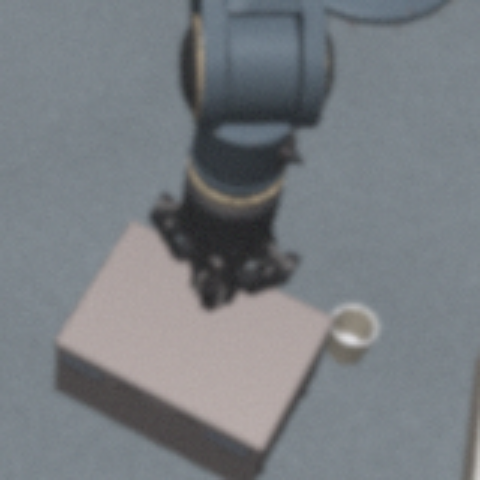

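Run:
```python
from h import *
from plant import robot
def st(m): s=robot.sense(); print(m,round(s["t"],2),s["tcp_pos"].round(4),round(s["opening"],3),s["wrist_force"].round(1)); return np.linalg.norm(s["wrist_force"])
for t in np.arange(.3,1.66,.15):
    p,o=lidpose(t); robot.move_straight(p,vel=.07,attitude=o)
    if st(round(t,2))>22: print("STOP"); break
f=robot.grab_frame("wrist"); cv2.imwrite("pics/w8.png",f["image"][:,:,::-1])
f=robot.grab_frame("scene"); cv2.imwrite("pics/s8.png",cv2.resize(f["image"][120:280,300:460,::-1],None,fx=3,fy=3))
```

```text
0.3 22.12 [0.5945 0.0344 0.1391] 0.157 [-2.4 -1.5 -0.2]
0.45 22.52 [0.6064 0.0335 0.1511] 0.157 [-3.4 -2.4  0.8]
0.6 22.91 [0.6202 0.0324 0.1614] 0.159 [-3.  -3.5  0.6]
0.75 23.3 [0.6354 0.0313 0.1694] 0.155 [-2.8 -3.1  0.2]
0.9 23.69 [0.6513 0.03   0.1749] 0.156 [-2.7 -4.5 -0.4]
1.05 24.08 [0.668  0.0287 0.178 ] 0.157 [-2.4 -4.3 -1.1]
1.2 24.48 [0.6847 0.0275 0.1787] 0.157 [-2.  -5.6 -0.5]
1.35 24.87 [0.7016 0.0262 0.1767] 0.154 [-2.3 -5.1  0.1]
1.5 25.26 [0.7179 0.025  0.1724] 0.161 [-2.6 -5.5 -1.5]
1.65 25.65 [0.7334 0.0237 0.1655] 0.155 [-2.8 -5.3 -0.4]
```

View pics/w8.png

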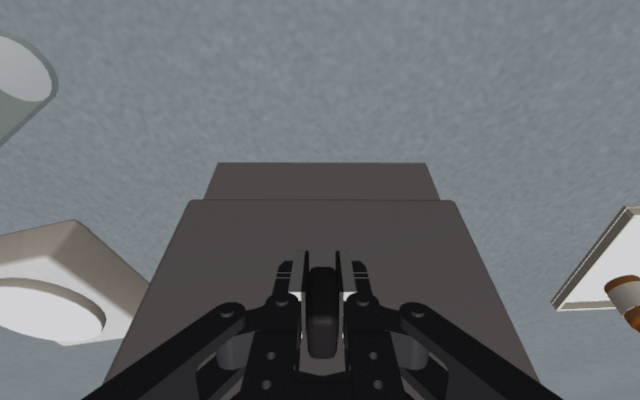

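View pics/s8.png

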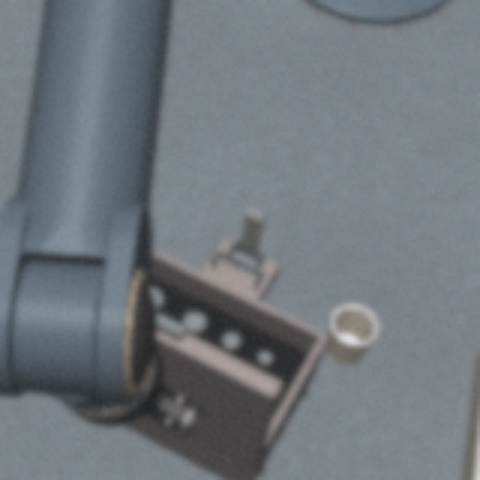

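Run:
```python
from h import *
from plant import robot
def st(m): s=robot.sense(); print(m,round(s["t"],2),s["tcp_pos"].round(4),round(s["opening"],3),s["wrist_force"].round(1))
k=.25*1.65/1.78
p,o=lidpose(1.78,k); robot.move_straight(p,vel=.06,attitude=o); st("1.78")
robot.grip(.5); robot.sleep(.3); st("rel")
p,o=lidpose(1.78,k,back=.13); p[0]+=.01
robot.move_straight(p,vel=.12); st("back")
s=robot.sense(); robot.move_straight([s["tcp_pos"][0],s["tcp_pos"][1],.38],vel=.2); 
robot.goto([.55,-.25,.42],[pi,0,-pi/2]); robot.sleep(.3); st("clear")
for n in ("scene","top"):
    f=robot.grab_frame(n); cv2.imwrite(f"pics/{n}9.png",f["image"][:,:,::-1]); np.savez(n+"9.npz",**f)
f=load("top9.npz"); crop(f,215,160,320,265,5,"t9.png")
```

```text
1.78 26.15 [0.7459 0.0228 0.158 ] 0.158 [-1.8 -5.  -0.2]
rel 26.84 [0.7453 0.0241 0.1578] 0.501 [-0.1 -0.2 -0.8]Traceback (most recent call last):
  File "<stdin>", line 8, in <module>
plant.IKError: the arm cannot follow that straight line within its joint ranges
```

Run:
```python
from h import *
from plant import robot
k=.25*1.65/1.78
for kk in (k,k*.75,k*.5,0):
  for b in (.04,.06,.08,.1,.13):
    p,_=lidpose(1.78,k,back=b); o=lidpose(1.78,kk)[1]; q=robot.inverse_kinematics(p,o); print(round(kk,2),b,p.round(3),None if q is None else np.round(q,2))
print(robot.sense()["joint_pos"].round(2))
```

```text
0.23 0.04 [0.761 0.023 0.194] [ 0.18  0.95 -0.59  0.93  0.33  1.76 -1.94]
0.23 0.06 [0.769 0.022 0.213] [ 0.17  0.95 -0.59  0.88  0.33  1.81 -1.93]
0.23 0.08 [0.777 0.022 0.231] [ 0.15  0.96 -0.59  0.82  0.33  1.86 -1.92]
0.23 0.1 [0.785 0.021 0.249] [ 0.14  0.97 -0.58  0.75  0.33  1.91 -1.91]
0.23 0.13 [0.797 0.02  0.277] [ 0.09  0.98 -0.51  0.64  0.3   1.98 -1.87]
0.17 0.04 [0.761 0.023 0.194] [ 0.2   0.89 -0.6   1.03  0.35  1.63 -1.95]
0.17 0.06 [0.769 0.022 0.213] [ 0.19  0.89 -0.6   0.98  0.35  1.68 -1.94]
0.17 0.08 [0.777 0.022 0.231] [ 0.18  0.9  -0.6   0.93  0.35  1.72 -1.93]
0.17 0.1 [0.785 0.021 0.249] [ 0.17  0.9  -0.6   0.87  0.35  1.77 -1.92]
0.17 0.13 [0.797 0.02  0.277] [ 0.14  0.92 -0.59  0.77  0.36  1.84 -1.91]
0.12 0.04 [0.761 0.023 0.194] [ 0.23  0.83 -0.61  1.13  0.37  1.5  -1.97]
0.12 0.06 [0.769 0.022 0.213] [ 0.22  0.83 -0.61  1.08  0.37  1.54 -1.96]
0.12 0.08 [0.777 0.022 0.231] [ 0.21  0.84 -0.61  1.03  0.37  1.59 -1.95]
0.12 0.1 [0.785 0.021 0.249] [ 0.2   0.84 -0.61  0.97  0.37  1.63 -1.94]
0.12 0.13 [0.797 0.02  0.277] [ 0.18  0.85 -0.6   0.89  0.37  1.7  -1.93]
0 0.04 [0.761 0.023 0.194] [ 0.27  0.73 -0.62  1.32  0.43  1.23 -2.02]
0 0.06 [0.769 0.022 0.213] [ 0.26  0.73 -0.63  1.27  0.42  1.27 -2.  ]
0 0.08 [0.777 0.022 0.231] [ 0.26  0.73 -0.63  1.23  0.42  1.31 -1.99]
0 0.1 [0.785 0.021 0.249] [ 0.25  0.73 -0.63  1.18  0.41  1.35 -1.98]
0 0.13 [0.797 0.02  0.277] [ 0.23  0.74 -0.63  1.1   0.41  1.42 -1.96]
[ 0.2   0.95 -0.6   1.03  0.34  1.68 -1.95]
```

Run:
```python
from h import *
from plant import robot
def st(m): s=robot.sense(); print(m,round(s["t"],2),s["tcp_pos"].round(4),round(s["opening"],3),s["wrist_force"].round(1))
k=.25*1.65/1.78
p,o=lidpose(1.78,k,back=.09); robot.move_straight(p,vel=.12); st("b1")
p,_=lidpose(1.78,k,back=.13); robot.move_straight(p,vel=.12,attitude=lidpose(1.78,k*.5)[1]); st("b2")
p[2]=.37; robot.move_straight(p,vel=.15,attitude=O); st("up")
robot.goto([.55,-.25,.40],[pi,0,-pi/2]); robot.sleep(.3); st("clear")
for n in ("scene","top"):
    f=robot.grab_frame(n); cv2.imwrite(f"pics/{n}9.png",f["image"][:,:,::-1]); np.savez(n+"9.npz",**f)
f=load("top9.npz"); crop(f,215,140,320,265,4,"t9.png")
```

```text
b1 27.74 [0.7809 0.0214 0.2396] 0.504 [-0.1 -0.3 -0.7]
b2 28.23 [0.7967 0.0199 0.2768] 0.501 [-0.4 -0.9 -0.3]
up 28.99 [0.7971 0.0199 0.368 ] 0.5 [-0.   0.4 -0.6]
clear 30.67 [ 0.5505 -0.2494  0.3998] 0.502 [-0.4 -0.5 -0.3]
```

View pics/scene9.png

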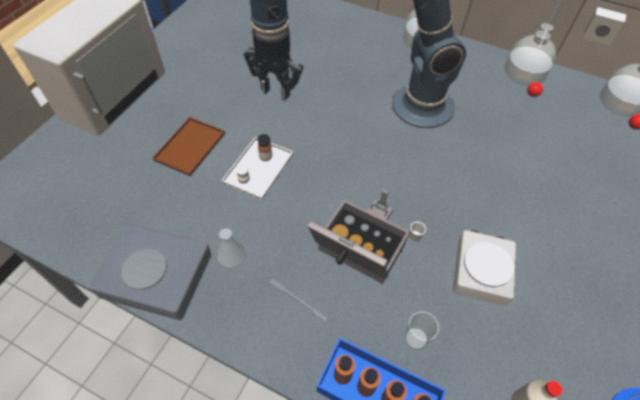

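View pics/top9.png

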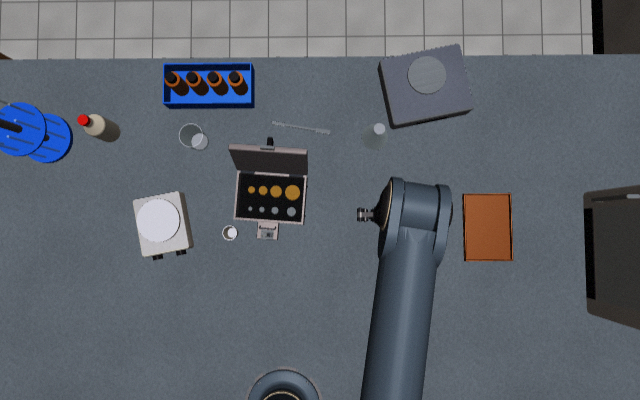

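View pics/t9.png

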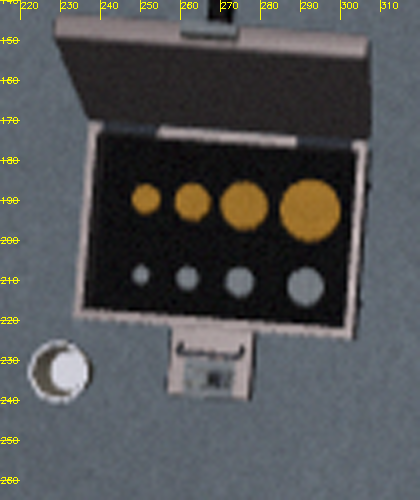

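The lid rests open with the weights visible at (250–290, 190–210). The lever stands up at (267,232) and the cup is unmoved at (230,233). In the scene view, the bottle stands upright in the white tray at (264,147) beside the jar at (243,175).

```bash
python3 -c "
from plant import robot
robot.close_job()"
```

```text
the job is handed in; nothing more can be done
```

The job is done as asked, in the order asked, and handed in at about 31 s of the 67 s allowed.

- **Bottle:** I lifted it off the lid and stood it upright in the free half of the white tray. The jar still stands beside it in the last scene picture.
- **Latch:** I pinched the lever and raised it to about 0.9 rad, then let go and the spring carried it to vertical. Its tip measured 0.147 m high, against 0.146 m expected.
- **Lid:** I swung it by its fin to about 1.78 rad and released it. It was still resting open, with the weights in view, after the arm had moved away.
- **Cup:** It stayed where it was.
- **Forces:** Every wrist force reading I took was below 10 N.

Two things did not go to plan:
- **Camera disagreement:** The top and wrist cameras differed by about 3–4 mm in y. I used values between the two, close to the wrist camera's.
- **Refused retreat:** One move away from the lid was rejected by the kinematics without any motion, so I backed out in shorter steps.

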